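# Open the small-parts case on the van bench

## Task

Open the small-parts case on the bench: first press the thumb tabs of both blue latches right down, in either order, then push the clear lid up with a fingertip (its black front lip gives you room underneath) and on past upright, until it drops back and stays open by its own weight. Use the fingertips only: do not grip, force or fling the lid, leave the other things on the bench where they are, leave both latches down and finish clear of everything.

Things in the scene. Friction and masses are not known exactly. Their poses are not given: they have to be found in the camera images.
- case: White small-parts case with coloured insert boxes, 170 mm front to back, 250 wide, 64 high with the clear lid shut; it stays put. Origin: centre of its underside. Axes: x from its front (latches, lip) to its hinge side, y along its front towards the near latch, z up. The front faces the robot's right (yaw 1.3 to 1.85); face at x = -85 mm, a folded handle on it 15 mm proud, under 20 mm high
- lid (a joint): Angle of the clear lid (rad): 0 shut, 1.57 upright, 1.95 at its stop, leaning back. The hinge is free: before upright the lid falls shut, past upright its weight carries it to the stop and keeps it there. 0.17 to 0.3 kg (1 to 1.5 N at the lip), 8 mm thick, front edge 170 mm from the hinge. A latch that is up holds it down
- lid_hinge (a point): Middle of the hinge line at the far top edge of the case, 58 mm above the bench, fixed to the case, same axes as the case; the hinge line runs along y
- lid_lip (a point): Centre of the black lip in the middle of the lid's front edge: 80 mm wide, 5 mm thick, standing 18 mm out from the front face, 179 mm from the hinge line; shut, its underside is 56 mm above the bench, with free space below down to the handle. It moves with the lid; its axes are the case's when shut
- latch_near (a joint): Angle of the blue latch nearer the robot (85 mm along the case's +y) (rad): 0 up and locked, 1.0 right down at its stop; undone above 0.6. It swings outward and down about a pivot 50 mm above the bench, 2 mm in front of the front face; needs about 4 N down on the tab, has no spring and stays where it is left
- latch_near_tab (a point): Pressing point on top of the near latch's thumb tab, 36 mm in front of the front face and, locked, 55 mm above the bench; the tab is 36 mm wide and reaches from 12 to 46 mm in front of the face, the latch's hook behind it stands 67 mm high. Pressed straight down by a fingertip it swings down and in under the tip; undone with the tip about 30 mm above the bench
- latch_far (a joint): Angle of the blue latch farther from the robot (85 mm along the case's -y), same as the near one
- latch_far_tab (a point): Pressing point on top of the far latch's thumb tab, same as the near one
- insert_yellow: Bystander: loose yellow open insert box, 54 x 54 x 45 mm high, origin under its centre
- insert_red: Bystander: loose red open insert box, 54 x 54 x 45 mm high, origin under its centre
- tape_measure: Bystander: grey tape measure standing on edge, 72 x 36 x 62 mm high, origin under its centre
- tape_roll: Bystander: red roll of tape lying flat, 60 mm across, 19 mm high, origin under its centre
- screwdriver: Bystander: screwdriver lying on the bench, about 200 mm long, along its x axis
- spray_can: Bystander: green spray can standing upright, 60 mm across, 185 mm high, origin under its centre
- mug: Bystander: blue mug, 80 mm across, 92 mm high, origin under its centre

How it is judged:
On the way, in this order (a step that is already met when the one before it is completed fails the run):
1. both latches are pressed down while the lid is still shut (value of joint each of latch_near, latch_far above 0.6 rad and value of joint lid below 0.1 rad), for 0.1 s.
2. the lid is pushed up by the fingers (value of joint lid between 0.5 and 1.5 rad and contact force between the fingers and case above 0.2 N), for 0.1 s.
At the end, for the whole second after the job is handed in: The lid rests open against its stop (beyond 1.85 rad, still), both latches are down (beyond 0.6 rad) (value of joint lid above 1.85 rad and velocity of joint lid between -0.1 and 0.1 rad/s and value of joint each of latch_near, latch_far above 0.6 rad); the robot touches nothing.
It fails at once if the lid's lip was gripped between the fingers (x of the grasp point in the frame of lid_lip between -0.009 and 0.009 m and y of the grasp point in the frame of lid_lip between -0.04 and 0.04 m and z of the grasp point in the frame of lid_lip between -0.005 and 0.005 m).
It fails at once if the lid was gripped or forced while it swung (more than 22 N) (value of joint lid above 0.1 rad and contact force between the fingers and case above 22 N).
It fails at once if the case or a latch was forced (more than 45 N) (contact force between the fingers and case above 45 N).
It fails at once if the lid was flung open (faster than 5 rad/s) (velocity of joint lid above 5 rad/s).
It fails at once if a bystander was moved more than 25 mm or lifted (distance of any of insert_yellow, insert_red, tape_measure, tape_roll, screwdriver, spray_can, mug from where it was at the start of the episode above 0.025 m).
It also fails if it takes over 54 s, if anything falls off the work surface, if the arm or the gripper's body presses on something with over 40 N, if the wrist force passes 120 N, or if a joint passes its speed limit or range.

## Robot

A 6-joint arm with a two-finger parallel gripper is mounted at the origin on the work surface. World frame = base frame: x ahead of the robot, y to its left, z up, the work surface at z = 0. Lengths are in m, angles in rad, forces in N, time in s.
With the tool pointing down it reaches from about 0.35 to 0.85 m from the base axis. Payload 8.1 kg.
Tool frame: the origin (TCP) lies at the very end of the fingers, on their centre line; the grasp point (between the pads) lies 19 mm behind it (pinch_z is the distance from the TCP to the grasp point, in m); z points along the fingers, y is the direction in which the jaws open and shut (so a half turn about z gives the same grasp; the last joint's range is limited). The gripper opens to 93 mm and grips with 3 to 60 N. Pads are 15 mm wide; open, the fingers measure 128 mm over their backs; the gripper's body (75 mm by 188 mm) begins 65 mm behind the grasp point.
Start: joints at [1.018, 0.13, 1.488, -0, 1.523, -0.085], TCP at [0.271, 0.536, 0.219] pointing down, gripper open.
Joint ranges: [-2.96, 2.96], [-0.89, 2.26], [0.02, 2.5], [-1.34, 4.48], [0, 2.73], [-2.66, 2.66]. Speed limits (rad/s): [2.39, 2.39, 2.79, 3.14, 3.14, 3.14].

## Interface

Orientations are given as a rotation vector (axis times angle).
In Python, from plant import * gives the robot as it stands.
- The arm moves only by the tool move_arm, never from a script. Its argument "series" is a list of rows, each a list of 7 numbers: the shift along the tool's x, y, z each as a share of 10 cm, from -1 to 1, then the turn, a rotation vector about the tool's x, y, z each as a share of 180 degrees, from -1 to 1, then the opening, from -1 (shut) to 1 (fully open). In form: [[dx, dy, dz, rx, ry, rz, jaw], ...]. A call has 1 to 8 rows; each row is the pose to reach, as a shift and turn from the pose commanded when the call began, along the tool's axes at that moment, turning the shorter way round; what a row does not reach only later rows make up. A row lasts 1/10 s, in which the tool goes at most 50 mm and 8.59 degrees, less where a joint would pass 70% of its speed; a pose out of reach is approached as far as the arm can. A call with a number of a shift or a turn outside -1 to 1 is refused whole. A call with a gripper value outside its range is refused whole. The fingers move at their own pace and stop on an object; "squeeze" is the grip in N (left out, the last holds). Time passes only in rows, so rows that repeat a pose let the fingers close. It gives the time, the measured TCP pose, the force and the opening at its end, in the units of the state.
- read_state(): the state, without advancing time (a new reading comes with each control period).
- read_camera(name): name is "scene" or "top" or "wrist"; returns a dict with "frame" (480x640x3 uint8, red, green, blue), "K" (3x3 intrinsics, pixels), "rvec" (rotation vector, rad) and "tvec" (3), from world to camera coordinates, as OpenCV has them. Camera axes: x right, y down, z forward; pixel columns grow to the right and rows downward; lengths in m; the calibration is good to about 2 mm. A picture is of the moment at which its call begins. There is no depth.
- close_job(): hands the job in, once; it reports no verdict.
The state is a dict: "t": time; "q": joint angles; "dq": joint speeds; "joint_torque": joint torques, N m; "tool_pos": TCP position; "orientation": TCP orientation; "force": force on the tool from outside, world axes, zero at the start; "wrist_torque": the same for the moment, N m; "opening": finger opening in m.
Only numpy, scipy, OpenCV 4.12 (cv2) and the standard library are available. Lean on these libraries where they do the work, as an engineer would, in place of code of your own. Each camera call takes 0.05 s, during which the arm holds its last target.

## Working session

There is one attempt and no reset: what is moved stays moved. The work goes in short steps, Python scripts to look and compute and a tool call to move; the robot and the scene stay as the last step left them, time stands still between calls to the robot, and variables do not carry over. Pictures are saved under pics/ and viewed, and the job is handed in when it is done.

Besides the shell and the picture viewer there is one more tool, called after "Call:" by a JSON object that holds its "op" and its "data", one argument or row to a line. move_arm: Moves the arm, as the interface text tells. Shift numbers are shares of 10 cm and turn numbers shares of 180 degrees, none past 1 either way. Its arguments: {"type":"object","properties":{"series":{"type":"array","items":{"type":"array","items":{"type":"number"}}},"squeeze":{"type":"number"}},"required":["series"]}

```bash
ls; mkdir -p pics
python3 - <<'E'
from plant import *
import cv2
s=read_state(); print({k:s[k] for k in ('t','q','tool_pos','orientation','force','opening')})
for n in ("scene","top","wrist"):
    c=read_camera(n); cv2.imwrite(f"pics/a_{n}.png",c["frame"][:,:,::-1]); 
    import numpy as np
    R=cv2.Rodrigues(np.array(c["rvec"]))[0]; print(n,c["K"][0][0],-R.T@np.array(c["tvec"]))
E
```

```text
pics
{'t': 0.0, 'q': array([ 1.01757445e+00,  1.31135963e-01,  1.48925932e+00,  1.16618366e-06,
        1.52303185e+00, -8.54161316e-02]), 'tool_pos': array([0.27024361, 0.53505279, 0.21761349]), 'orientation': array([-7.28011455e-01, -3.05548217e+00,  2.73484622e-03]), 'force': array([-0.07396115,  0.24112391, -0.0583739 ]), 'opening': 0.09279721171798036}
scene 574.5219744412699 [1.43859402 0.03874068 1.04798582]
top 620.9524406848227 [0.32664751 0.03234627 1.61563572]
wrist 361.8843375970898 [0.2031081  0.56742344 0.38372581]
```

View pics/a_scene.png

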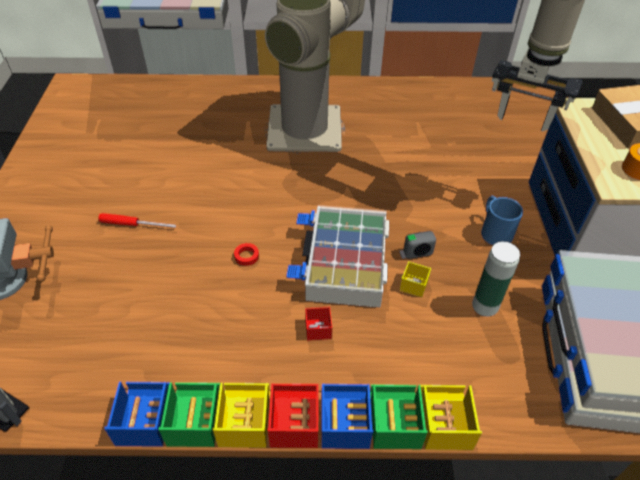

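View pics/a_top.png

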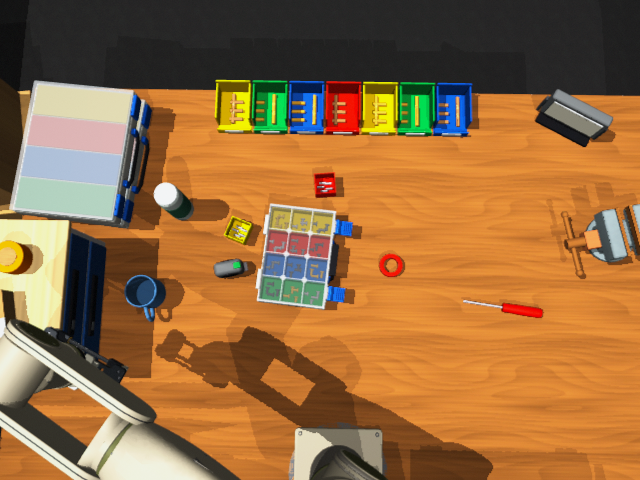

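View pics/a_wrist.png

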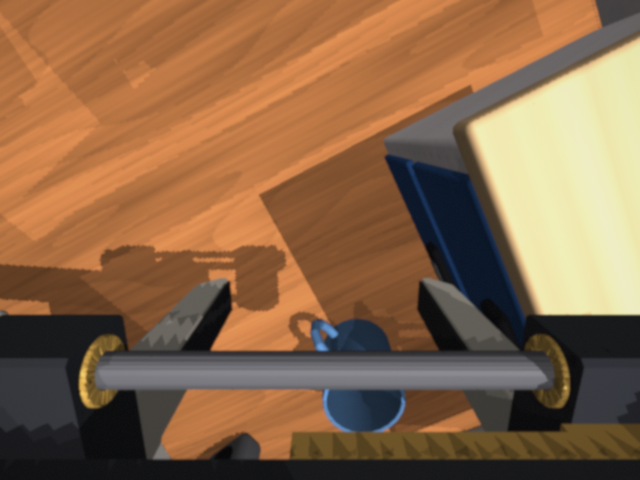

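The top view shows the case around (298,256), with its front on the right. The blue latches are at (345,229) and (337,294), the black lip near (333,258), and the tape roll at (391,265), well clear of the front. Next I'll measure the blue latches in both views and the lid's outline.

```bash
cat > h.py <<'E'
from plant import *
import cv2, numpy as np
from scipy.spatial.transform import Rotation as Ro
def cam(n):
    c=read_camera(n); c["R"]=cv2.Rodrigues(np.array(c["rvec"],float))[0]; c["t3"]=np.array(c["tvec"],float).ravel(); c["K"]=np.array(c["K"]); return c
def ray(c,px,z):
    d=c["R"].T@np.linalg.inv(c["K"])@np.array([px[0],px[1],1.]); o=-c["R"].T@c["t3"]; return o+d*(z-o[2])/d[2]
def proj(c,p):
    q=c["K"]@(c["R"]@np.array(p)+c["t3"]); return q[:2]/q[2]
def tri(c1,p1,c2,p2):
    P=[c["K"]@np.c_[c["R"],c["t3"]] for c in(c1,c2)]
    X=cv2.triangulatePoints(P[0],P[1],np.array(p1,float).reshape(2,1),np.array(p2,float).reshape(2,1)).ravel(); return X[:3]/X[3]
E
python3 - <<'E'
from h import *
T=cam("top");S=cam("scene")
for n,c,box in(("top",T,(325,215,370,310)),("scene",S,(280,200,318,290))):
    f=c["frame"];x0,y0,x1,y1=box
    hsv=cv2.cvtColor(f,cv2.COLOR_RGB2HSV)
    m=((hsv[...,0]>100)&(hsv[...,0]<125)&(hsv[...,1]>170)&(hsv[...,2]>60)).astype(np.uint8)
    mm=np.zeros_like(m);mm[y0:y1,x0:x1]=m[y0:y1,x0:x1]
    k,l,st,ce=cv2.connectedComponentsWithStats(mm)
    for i in range(1,k):
        if st[i,4]>15:
            ctr=ce[i]; r=cv2.minAreaRect(cv2.findContours((l==i).astype(np.uint8),0,1)[0][0])
            print(n,st[i],ctr.round(1),r, [ray(c,ctr,z).round(4) for z in(.055,)])
            if n=="top": print([ray(c,b,.055)[:2].round(4) for b in cv2.boxPoints(r)])
    b=f[y0-15:y1+15,x0-75:x1+20] if n=="top" else f[y0-15:y1+30,x0-10:x1+80]
    cv2.imwrite(f"pics/b_{n}.png",cv2.resize(b[:,:,::-1],None,fx=4.2,fy=4.2,interpolation=cv2.INTER_CUBIC)); print(b.shape)
E
```

```text
top [334 220  18  16 213] [343.3 227.7] ((343.1127014160156, 227.51731872558594), (16.346149444580078, 13.761175155639648), 8.746161460876465) [array([ 0.6083, -0.0076,  0.055 ])]
[array([0.594 , 0.0161]), array([0.6294, 0.0113]), array([ 0.6235, -0.0301]), array([ 0.5882, -0.0251])]
top [327 286  18  16 223] [335.7 293.9] ((335.70123291015625, 293.68902587890625), (16.123003005981445, 14.2456693649292), 6.340191841125488) [array([0.4392, 0.0096, 0.055 ])]
[array([0.424 , 0.0316]), array([0.4595, 0.0282]), array([ 0.4557, -0.0122]), array([ 0.4202, -0.0086])]
(125, 140, 3)
scene [298 212  16  13 128] [305.4 218.6] ((305.2931213378906, 217.4827423095703), (14.44991397857666, 12.207686424255371), 4.763641834259033) [array([0.4412, 0.0123, 0.055 ])]
scene [288 262  19  17 192] [296.5 271.1] ((296.72930908203125, 269.03057861328125), (16.784791946411133, 16.3882999420166), 7.594642639160156) [array([ 0.6086, -0.0043,  0.055 ])]
(135, 128, 3)
```

View pics/b_top.png

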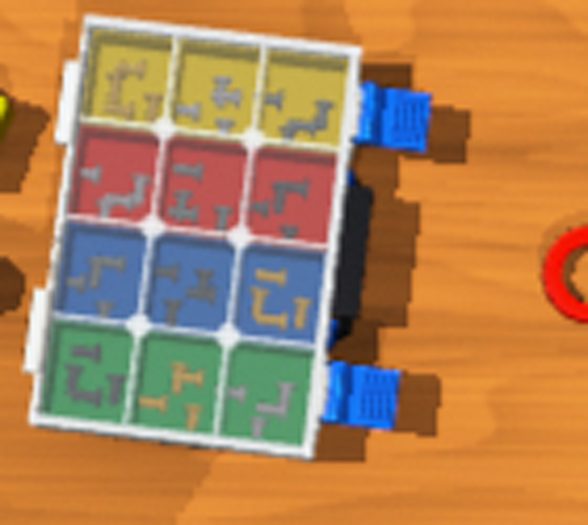

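View pics/b_scene.png

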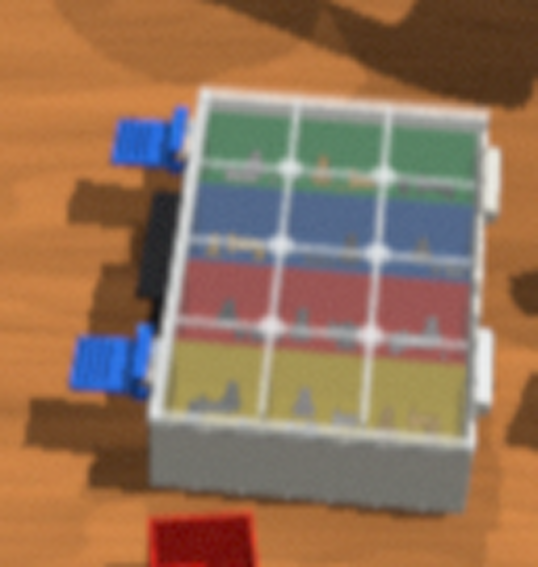

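```bash
python3 - <<'E'
from h import *
T=cam("top");S=cam("scene")
print("top corners z.064")
P=[]
for p in((85,17),(360,48),(312,457),(30,423)):
    w=ray(T,(p[0]/4.2+250-.4,p[1]/4.2+200-.4),.062);P.append(w[:2]);print(w.round(4))
P=np.array(P);print("centre",P.mean(0),[np.linalg.norm(P[i]-P[i-1]).round(4) for i in range(4)])
for a,b in((0,3),(1,2)):
    d=P[b]-P[a];print("yaw from side",np.arctan2(d[1],d[0])-np.pi/2)
P=[]
for p in((205,90),(488,110),(470,442),(152,417)):
    w=ray(S,(p[0]/4.2+270-.4,p[1]/4.2+185-.4),.062);P.append(w[:2]);print(w.round(4))
P=np.array(P);print("centre",P.mean(0),[np.linalg.norm(P[i]-P[i-1]).round(4) for i in range(4)])
# prediction
for yaw,o in((1.4696,(.535,.110)),):
    R=np.array([[np.cos(yaw),-np.sin(yaw)],[np.sin(yaw),np.cos(yaw)]])
    for n,c,off,k in(("top",T,(250,200),0),("scene",S,(270,185),0)):
        im=cv2.resize(c["frame"][off[1]:off[1]+(125 if n=="top" else 135),off[0]:off[0]+(140 if n=="top" else 128)],None,fx=4.2,fy=4.2,interpolation=cv2.INTER_CUBIC)[:,:,::-1].copy()
        for q in[(-85,125,58),(-85,-125,58),(85,125,58),(85,-125,58),(-121,85,55),(-121,-85,55),(-131,67,55),(-131,103,55),(-131,-67,55),(-131,-103,55),(-103,40,61),(-103,-40,61),(-85,125,0),(-85,-125,0)]:
            w=np.r_[R@np.array(q[:2])/1000+o,q[2]/1000]; u=(proj(c,w)-off+.4)*4.2
            cv2.circle(im,tuple(int(v) for v in u.round()),4,(255,0,255),-1)
        cv2.imwrite(f"pics/c_{n}.png",im)
E
python3 -c "
import cv2,numpy as np
a=cv2.imread('pics/c_top.png')[:520,:400+188][:, :390+60];b=cv2.imread('pics/c_scene.png')[:520,:350]
cv2.imwrite('pics/c.png',np.hstack([a,b]))"
```

```text
top corners z.064
[0.6666 0.1814 0.062 ]
[0.6499 0.0136 0.062 ]
[0.4023 0.0387 0.062 ]
[0.4196 0.2066 0.062 ]
centre [0.53460261 0.11008554] [np.float64(0.2483), np.float64(0.1687), np.float64(0.249), np.float64(0.1687)]
yaw from side 1.469345928536959
yaw from side 1.4695656454075734
[0.4035 0.0438 0.062 ]
[0.4179 0.2098 0.062 ]
[0.6649 0.1824 0.062 ]
[0.6507 0.0174 0.062 ]
centre [0.53423904 0.11334396] [np.float64(0.2486), np.float64(0.1666), np.float64(0.2485), np.float64(0.1657)]
```

View pics/c.png

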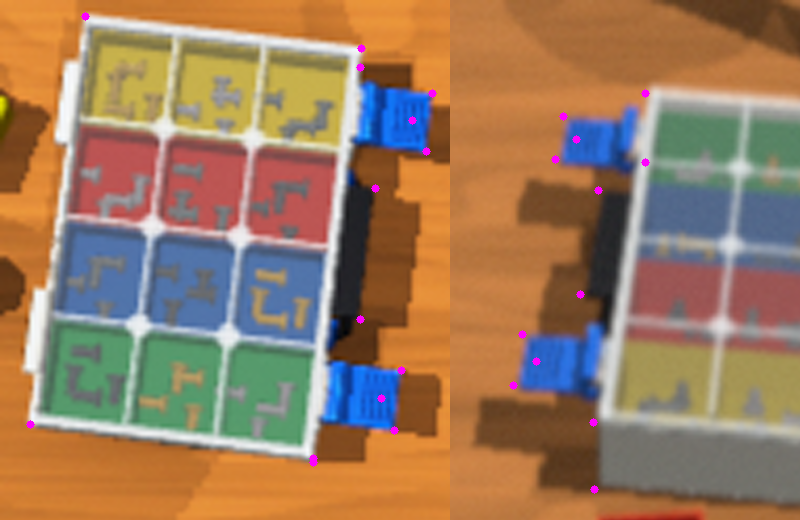

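```bash
cat >> h.py <<'E'
YAW=1.4695; O=np.array([.5345,.1115,0])
RC=Ro.from_euler('z',YAW)
def cp(x,y,z): return O+RC.apply(np.array([x,y,z])/1000)
def tool(phi): # tool x=case x, tool y=-case y, z down, then tilted phi deg about tool y
    M=RC.as_matrix(); return Ro.from_matrix(np.c_[M[:,0],-M[:,1],-M[:,2]])*Ro.from_euler('y',phi,degrees=True)
def state():
    s=read_state(); p=np.array(s["tool_pos"]);r=Ro.from_rotvec(s["orientation"])
    c=RC.inv().apply(p-O)*1000
    print("t",round(s["t"],2),"pos",p.round(4),"case",c.round(1),"F",np.round(s["force"],1),"open",round(s["opening"],3),"q",np.round(s["q"],2)); return p,r
def go(tgt,rt):
    p,r=state(); d=r.inv().apply(tgt-p)/.1; w=(r.inv()*rt).as_rotvec()/np.pi
    print("shift",d.round(3),"turn",w.round(3),"dist",np.linalg.norm(tgt-p).round(3),"deg",np.degrees(np.linalg.norm(w*np.pi)).round(1))
E
python3 - <<'E'
from h import *
print(cp(-119,85,55),cp(-119,-85,55))
go(cp(-119,85,130),tool(0))
E
```

```text
[0.43790206 0.00170547 0.055     ] [ 0.60703062 -0.01548547  0.055     ]
t 0.35 pos [0.2705 0.5354 0.2184] case [395.1 305.6 218.4] F [ 0.4  0.1 -0.5] open 0.093 q [ 1.02  0.13  1.49 -0.    1.52 -0.09]
shift [-3.901 -4.009  0.886] turn [-0.     0.     0.383] dist 0.566 deg 69.0
```

Call:
{"op": "move_arm", "data": {
  "series": [
    [-0.33, -0.33, 0, 0, 0, 0, -1],
    [-0.66, -0.66, 0, 0, 0, 0, -1],
    [-1, -1, 0, 0, 0, 0, -1],
    [-1, -1, 0, 0, 0, 0, -1]
  ],
  "squeeze": 10
}}

```text
t: 0.75
tool_pos: [0.3161, 0.397, 0.2183]
orientation: [0.734, 3.054, -0.003]
force: [0.3, 0.4, 0.1]
opening: 0.0659
```

Call:
{"op": "move_arm", "data": {
  "series": [
    [-0.33, -0.33, 0, 0, 0, 0, -1],
    [-0.66, -0.66, 0, 0, 0, 0, -1],
    [-1, -1, 0, 0, 0, 0, -1],
    [-1, -1, 0, 0, 0, 0, -1]
  ]
}}

```text
t: 1.15
tool_pos: [0.3606, 0.263, 0.2189]
orientation: [0.735, 3.053, -0.001]
force: [-0.3, 0.7, -0.2]
opening: 0.0337
```

Call:
{"op": "move_arm", "data": {
  "series": [
    [-0.33, -0.33, 0, 0, 0, 0, -1],
    [-0.66, -0.66, 0, 0, 0, 0, -1],
    [-1, -1, 0, 0, 0, 0, -1],
    [-1, -1, 0, 0, 0, 0, -1]
  ]
}}

```text
t: 1.55
tool_pos: [0.4047, 0.1286, 0.219]
orientation: [0.737, 3.052, -0.002]
force: [0.2, 0.2, 0.3]
opening: 0.0027
```

Run:
```python
from h import *
go(cp(-119,85,130),tool(0))
```

```text
t 1.55 pos [0.4047 0.1286 0.219 ] case [  3.8 130.9 219. ] F [0.2 0.2 0.3] open 0.003 q [ 0.19 -0.36  1.94 -0.    1.56 -0.91]
shift [-0.873 -0.977  0.892] turn [0.    0.001 0.381] dist 0.158 deg 68.7
```

Call:
{"op": "move_arm", "data": {
  "series": [
    [-0.3, -0.3, 0.1, 0, 0, 0.048, -1],
    [-0.6, -0.6, 0.2, 0, 0, 0.095, -1],
    [-0.87, -0.96, 0.4, 0, 0, 0.142, -1],
    [-0.87, -0.96, 0.6, 0, 0, 0.19, -1],
    [-0.87, -0.96, 0.8, 0, 0, 0.237, -1],
    [-0.87, -0.96, 0.88, 0, 0, 0.285, -1],
    [-0.87, -0.96, 0.88, 0, 0, 0.332, -1],
    [-0.87, -0.96, 0.88, 0, 0, 0.381, -1]
  ]
}}

```text
t: 2.35
tool_pos: [0.4374, 0.0091, 0.1302]
orientation: [-2.324, -2.112, 0.0]
force: [-0.1, -0.0, -0.0]
opening: 0.0004
```

Call:
{"op": "move_arm", "data": {
  "series": [
    [0, 0, 0, 0, 0, 0, -1],
    [0, 0, 0, 0, 0, 0, -1]
  ]
}}

```text
t: 2.55
tool_pos: [0.4377, 0.0086, 0.1308]
orientation: [-2.313, -2.126, -0.001]
force: [-0.2, -0.7, 0.6]
opening: 0.0003
```

Run:
```python
from h import *
go(cp(-119,85,60),tool(0))
for n in("top","scene"):
    c=cam(n); f=c["frame"]
    b=f[195:315,245:385] if n=="top" else f[165:300,260:400]
    cv2.imwrite(f"pics/d_{n}.png",cv2.resize(b[:,:,::-1],None,fx=4,fy=4,interpolation=cv2.INTER_CUBIC))
```

```text
t 2.55 pos [0.4377 0.0086 0.1308] case [-112.2   85.9  130.8] F [-0.2 -0.7  0.6] open 0.0 q [-0.1  -0.27  2.03  0.    1.38 -0.01]
shift [-0.069  0.008  0.708] turn [ 0.    -0.     0.005] dist 0.071 deg 1.0
```

View pics/d_scene.png

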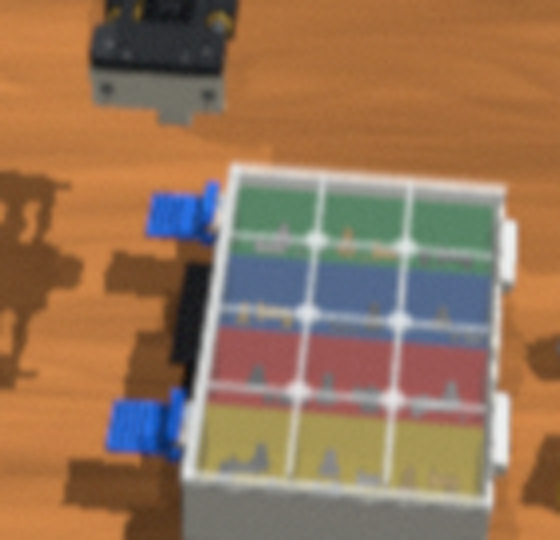

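The scene view shows the closed fingers hanging above and slightly behind the near tab, which is at (180,215) in this crop. Now descending and pressing slowly.

Call:
{"op": "move_arm", "data": {
  "series": [
    [-0.07, 0, 0.2, 0, 0, 0, -1],
    [-0.07, 0, 0.45, 0, 0, 0, -1],
    [-0.07, 0, 0.62, 0, 0, 0, -1],
    [-0.07, 0, 0.72, 0, 0, 0, -1],
    [-0.07, 0, 0.78, 0, 0, 0, -1]
  ]
}}

```text
t: 3.15
tool_pos: [0.4363, 0.0007, 0.052]
orientation: [-2.317, -2.12, 0.002]
force: [-3.1, -0.9, 4.7]
opening: 0.0004
```

Run:
```python
from h import *
go(cp(-119,85,25),tool(0))
```

```text
t 3.15 pos [0.4363 0.0007 0.052 ] case [-120.2   86.5   52. ] F [-3.1 -0.9  4.7] open 0.0 q [-0.12 -0.17  2.1  -0.    1.21 -0.03]
shift [0.011 0.016 0.27 ] turn [-0.     0.     0.004] dist 0.027 deg 0.7
```

Contact at z≈0.054 as expected, with about 4.7 N. Pressing on.

Call:
{"op": "move_arm", "data": {
  "series": [
    [0.01, 0, 0.05, 0, 0, 0, -1],
    [0.01, 0, 0.1, 0, 0, 0, -1],
    [0.01, 0, 0.15, 0, 0, 0, -1],
    [0.01, 0, 0.2, 0, 0, 0, -1],
    [0.01, 0, 0.25, 0, 0, 0, -1]
  ]
}}

```text
t: 3.65
tool_pos: [0.4383, 0.0016, 0.0285]
orientation: [2.317, 2.118, 0.003]
force: [-0.6, -1.1, 3.8]
opening: 0.0006
```

Call:
{"op": "move_arm", "data": {
  "series": [
    [0, 0, 0.04, 0, 0, 0, -1],
    [0, 0, 0.06, 0, 0, 0, -1]
  ]
}}

```text
t: 3.85
tool_pos: [0.437, 0.0015, 0.0214]
orientation: [2.319, 2.119, 0.0]
force: [0.6, -0.5, 2.5]
opening: 0.0004
```

Run:
```python
from h import *
go(cp(-119,85,22),tool(0))
```

```text
t 3.85 pos [0.437  0.0015 0.0214] case [-119.3   85.9   21.4] F [ 0.6 -0.5  2.5] open 0.0 q [-0.11 -0.12  2.12 -0.    1.14 -0.02]
shift [ 0.002  0.009 -0.006] turn [0.    0.    0.004] dist 0.001 deg 0.7
```

Call:
{"op": "move_arm", "data": {
  "series": [
    [0, 0, 0.04, 0, 0, 0, -1],
    [0, 0, 0.04, 0, 0, 0, -1]
  ]
}}

```text
t: 4.05
tool_pos: [0.4376, 0.0007, 0.0181]
orientation: [2.317, 2.118, -0.001]
force: [0.2, -5.6, 6.7]
opening: 0.0005
```

Call:
{"op": "move_arm", "data": {
  "series": [
    [0, 0, -0.2, 0, 0, 0, -1],
    [0, 0, -0.5, 0, 0, 0, -1],
    [0, 0, -0.85, 0, 0, 0, -1],
    [0, 0, -1, 0, 0, 0, -1],
    [0, 0, -1, 0, 0, 0, -1]
  ]
}}

```text
t: 4.55
tool_pos: [0.4386, 0.0016, 0.1199]
orientation: [2.317, 2.117, 0.005]
force: [0.3, 0.1, -0.7]
opening: 0.0007
```

Run:
```python
from h import *
go(cp(-119,-85,120),tool(0))
for n in("top","scene"):
    c=cam(n); f=c["frame"]
    b=f[195:315,245:385] if n=="top" else f[165:300,260:360]
    cv2.imwrite(f"pics/e_{n}.png",cv2.resize(b[:,:,::-1],None,fx=4,fy=4,interpolation=cv2.INTER_CUBIC))
```

```text
t 4.55 pos [0.4386 0.0016 0.1199] case [-119.1   84.3  119.9] F [ 0.3  0.1 -0.7] open 0.001 q [-0.11 -0.26  2.04  0.    1.35 -0.02]
shift [-0.018  1.693  0.007] turn [ 0.001 -0.     0.004] dist 0.169 deg 0.7
```

View pics/e_scene.png

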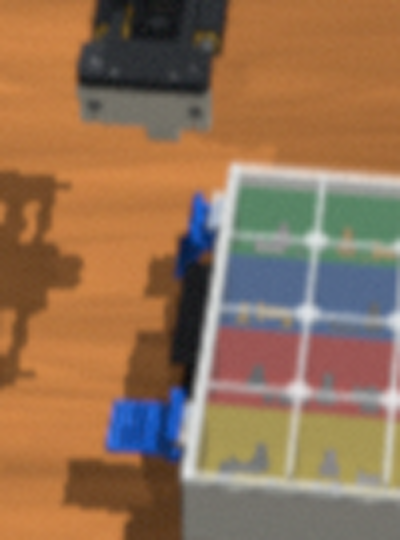

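The near latch has swung right down: the blue near (195,230) is now steep. Next, the far latch.

Call:
{"op": "move_arm", "data": {
  "series": [
    [0, 0.4, 0, 0, 0, 0, -1],
    [0, 0.8, 0, 0, 0, 0, -1],
    [0, 1, 0, 0, 0, 0, -1]
  ]
}}

```text
t: 4.95
tool_pos: [0.5373, -0.0075, 0.1151]
orientation: [-2.318, -2.118, 0.002]
force: [-0.3, -0.3, 0.1]
opening: 0.0006
```

Call:
{"op": "move_arm", "data": {
  "series": [
    [0, 0.4, 0, 0, 0, 0, -1],
    [0, 0.69, 0, 0, 0, 0, -1],
    [0, 0.69, 0.25, 0, 0, 0, -1],
    [0, 0.69, 0.5, 0, 0, 0, -1],
    [0, 0.69, 0.57, 0, 0, 0, -1]
  ]
}}

```text
t: 5.45
tool_pos: [0.6012, -0.0131, 0.0545]
orientation: [-2.314, -2.115, 0.01]
force: [-2.4, -1.2, 3.9]
opening: 0.0005
```

Run:
```python
from h import *
go(cp(-119,-85,20),tool(0))
```

```text
t 5.45 pos [ 0.6012 -0.0131  0.0545] case [-117.2  -78.9   54.5] F [-2.4 -1.2  3.9] open 0.0 q [-0.11  0.28  1.63  0.    1.24 -0.02]
shift [-0.018  0.064  0.345] turn [-0.003 -0.     0.004] dist 0.035 deg 0.8
```

Call:
{"op": "move_arm", "data": {
  "series": [
    [-0.02, 0.04, -0.03, 0, 0, 0, -1],
    [-0.02, 0.04, 0.05, 0, 0, 0, -1],
    [-0.02, 0.04, 0.1, 0, 0, 0, -1],
    [-0.02, 0.04, 0.15, 0, 0, 0, -1],
    [-0.02, 0.04, 0.2, 0, 0, 0, -1],
    [-0.02, 0.04, 0.25, 0, 0, 0, -1],
    [-0.02, 0.04, 0.3, 0, 0, 0, -1]
  ]
}}

```text
t: 6.15
tool_pos: [0.6102, -0.016, 0.032]
orientation: [2.318, 2.118, 0.003]
force: [0.3, -0.6, 4.9]
opening: 0.0003
```

Run:
```python
from h import *
go(cp(-119,-85,18),tool(0))
```

```text
t 6.15 pos [ 0.6102 -0.016   0.032 ] case [-119.2  -88.2   32. ] F [ 0.3 -0.6  4.9] open 0.0 q [-0.11  0.32  1.63  0.    1.19 -0.02]
shift [ 0.002 -0.032  0.14 ] turn [ 0.001 -0.     0.004] dist 0.014 deg 0.7
```

Call:
{"op": "move_arm", "data": {
  "series": [
    [0, 0, 0.05, 0, 0, 0, -1],
    [0, 0, 0.09, 0, 0, 0, -1],
    [0, 0, 0.12, 0, 0, 0, -1],
    [0, 0, 0.12, 0, 0, 0, -1]
  ]
}}

```text
t: 6.55
tool_pos: [0.6093, -0.0168, 0.0189]
orientation: [2.318, 2.118, -0.001]
force: [-1.8, -4.3, 6.5]
opening: 0.0007
```

Run:
```python
from h import *
go(cp(-119,-85,17),tool(0))
```

```text
t 6.55 pos [ 0.6093 -0.0168  0.0189] case [-120.1  -87.3   18.9] F [-1.8 -4.3  6.5] open 0.001 q [-0.11  0.33  1.63 -0.    1.17 -0.02]
shift [ 0.011 -0.023  0.019] turn [0.    0.    0.004] dist 0.003 deg 0.6
```

Call:
{"op": "move_arm", "data": {
  "series": [
    [0, 0, -0.25, 0, 0, 0, -1],
    [0, 0, -0.6, 0, 0, 0, -1],
    [0, 0, -0.95, 0, 0, 0, -1],
    [-0.2, -0.3, -1, 0, 0, 0, -1],
    [-0.4, -0.6, -1, 0, 0, 0, -1],
    [-0.4, -0.87, -1, 0, 0, 0, -1],
    [-0.4, -0.87, -1, 0, 0, 0, -1]
  ]
}}

```text
t: 7.25
tool_pos: [0.5152, -0.0477, 0.117]
orientation: [-2.318, -2.116, 0.003]
force: [0.4, -1.1, 0.2]
opening: 0.0006
```

Call:
{"op": "move_arm", "data": {
  "series": [
    [0, 0, 0, 0, 0.046, 0, -1],
    [0, 0, 0, 0, 0.092, 0, -1],
    [0, 0, 0, 0, 0.138, 0, -1],
    [0, 0, 0, 0, 0.184, 0, -1],
    [0, 0, 0, 0, 0.23, 0, -1],
    [0, 0, 0, 0, 0.25, 0, -1],
    [0, 0, 0, 0, 0.25, 0, -1]
  ]
}}

```text
t: 7.95
tool_pos: [0.5181, -0.0489, 0.1161]
orientation: [-1.85, -1.682, -0.766]
force: [-0.3, -0.1, -0.3]
opening: -0.0
```

Run:
```python
from h import *
go(cp(-130,0,38),tool(45))
for n in("top","scene"):
    c=cam(n); f=c["frame"]
    b=f[180:330,245:425] if n=="top" else f[165:315,200:380]
    cv2.imwrite(f"pics/f_{n}.png",cv2.resize(b[:,:,::-1],None,fx=2.2,fy=2.2,interpolation=cv2.INTER_CUBIC))
a=[cv2.imread(f"pics/f_{n}.png") for n in("top","scene")]
cv2.imwrite("pics/f.png",np.hstack(a))
```

```text
t 7.95 pos [ 0.5181 -0.0489  0.1161] case [-1.612e+02  1.000e-01  1.161e+02] F [-0.3 -0.1 -0.3] open -0.0 q [-0.66  0.3   1.71  0.64  1.62 -0.69]
shift [-0.334  0.007  0.772] turn [-0.003 -0.001  0.001] dist 0.084 deg 0.6
```

View pics/f.png

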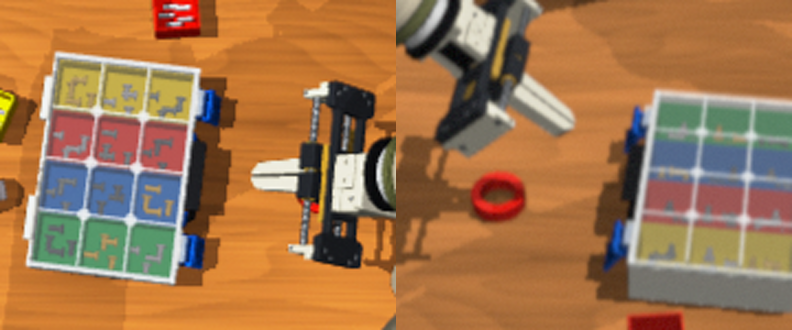

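The top view (left) shows both blue latches folded down at (207,105) and (190,250). The gripper is tilted 45° with its tip aimed at the lip. The tape roll is below the body and clear of it.

Run:
```python
from h import *
go(cp(-99,0,33),tool(45))
```

```text
t 8.05 pos [ 0.519  -0.0482  0.1179] case [-160.4   -0.7  117.9] F [ 0.6 -0.1  0.3] open 0.0 q [-0.65  0.29  1.71  0.64  1.62 -0.69]
shift [-1.650e-01  1.000e-03  1.035e+00] turn [-0.003  0.     0.002] dist 0.105 deg 0.6
```

Call:
{"op": "move_arm", "data": {
  "series": [
    [-0.165, 0, 0, 0, 0, 0, -1],
    [-0.165, 0, 0.25, 0, 0, 0, -1],
    [-0.165, 0, 0.5, 0, 0, 0, -1],
    [-0.165, 0, 0.7, 0, 0, 0, -1],
    [-0.165, 0, 0.85, 0, 0, 0, -1],
    [-0.165, 0, 0.98, 0, 0, 0, -1],
    [-0.165, 0, 0.98, 0, 0, 0, -1]
  ]
}}

```text
t: 8.75
tool_pos: [0.5232, 0.0108, 0.0367]
orientation: [-1.847, -1.69, -0.764]
force: [-0.9, 1.4, -0.3]
opening: 0.0004
```

Run:
```python
from h import *
go(cp(-99,0,33),tool(45))
for n in("top","scene"):
    c=cam(n); f=c["frame"]
    b=f[180:330,245:425] if n=="top" else f[165:315,200:380]
    cv2.imwrite(f"pics/g_{n}.png",cv2.resize(b[:,:,::-1],None,fx=2.2,fy=2.2,interpolation=cv2.INTER_CUBIC))
a=[cv2.imread(f"pics/g_{n}.png") for n in("top","scene")]
cv2.imwrite("pics/g.png",np.hstack(a))
```

```text
t 8.75 pos [0.5232 0.0108 0.0367] case [-101.3    1.1   36.7] F [-0.9  1.4 -0.3] open 0.0 q [-0.56  0.37  1.79  0.69  1.45 -0.73]
shift [-0.01   0.011  0.042] turn [-0.003 -0.     0.003] dist 0.004 deg 0.8
```

View pics/g.png

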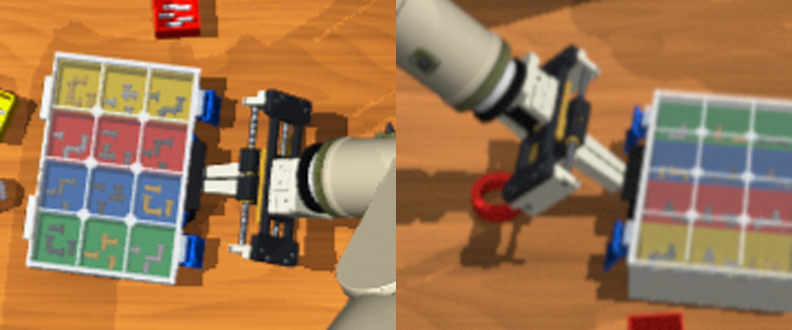

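The fingertip now sits under the black lip at (200,180) in the top crop, with no contact force. I'll work out arc waypoints about the hinge for the lift.

```bash
cat >> h.py <<'E'
def tcp_at(deg,r=178,y=0):
    t=np.radians(deg); p=np.array([85,58])+r*np.array([-np.cos(t),np.sin(t)])-2*np.array([np.sin(t),np.cos(t)])-5.3
    return cp(p[0],y,p[1])
def arc(degs):
    p,r=state()
    for d in degs:
        print(d,(r.inv().apply(tcp_at(d)-p)/.1).round(2))
E
python3 -c "
from h import *
arc([0,3,6,9,12,15,18,21,24])"
```

```text
t 8.85 pos [0.5242 0.0093 0.038 ] case [-102.7   -0.    38. ] F [-0.2 -0.4  0. ] open 0.001 q [-0.56  0.37  1.79  0.69  1.45 -0.73]
0 [ 0.12  0.   -0.06]
3 [ 0.19  0.   -0.12]
6 [ 0.26  0.   -0.19]
9 [ 0.33  0.   -0.24]
12 [ 0.41  0.   -0.3 ]
15 [ 0.49  0.   -0.35]
18 [ 0.57  0.   -0.39]
21 [ 0.65  0.   -0.43]
24 [ 0.74  0.   -0.47]
```

Call:
{"op": "move_arm", "data": {
  "series": [
    [0.08, 0, -0.03, 0, 0, 0, -1],
    [0.14, 0, -0.08, 0, 0, 0, -1],
    [0.2, 0, -0.13, 0, 0, 0, -1],
    [0.26, 0, -0.19, 0, 0, 0, -1],
    [0.33, 0, -0.24, 0, 0, 0, -1],
    [0.41, 0, -0.3, 0, 0, 0, -1],
    [0.49, 0, -0.35, 0, 0, 0, -1],
    [0.49, 0, -0.35, 0, 0, 0, -1]
  ]
}}

```text
t: 9.65
tool_pos: [0.5255, 0.0194, 0.0987]
orientation: [-1.849, -1.692, -0.767]
force: [0.7, -0.8, -1.3]
opening: 0.0008
```

Run:
```python
from h import *
arc([15,18,21,24,27,30,33,36,39])
for n in("top","scene"):
    c=cam(n); f=c["frame"]
    b=f[180:330,245:425] if n=="top" else f[165:315,200:380]
    cv2.imwrite(f"pics/i_{n}.png",cv2.resize(b[:,:,::-1],None,fx=2.2,fy=2.2,interpolation=cv2.INTER_CUBIC))
a=[cv2.imread(f"pics/i_{n}.png") for n in("top","scene")]
cv2.imwrite("pics/i.png",np.hstack(a))
```

```text
t 9.65 pos [0.5255 0.0194 0.0987] case [-92.5  -0.3  98.7] F [ 0.7 -0.8 -1.3] open 0.001 q [-0.55  0.26  1.79  0.69  1.52 -0.65]
15 [-0.01 -0.    0.01]
18 [ 0.07 -0.   -0.03]
21 [ 0.15 -0.   -0.08]
24 [ 0.24 -0.   -0.11]
27 [ 0.32 -0.   -0.14]
30 [ 0.41 -0.   -0.17]
33 [ 0.5   0.   -0.19]
36 [ 0.59  0.   -0.21]
39 [ 0.69  0.   -0.23]
```

View pics/i.png

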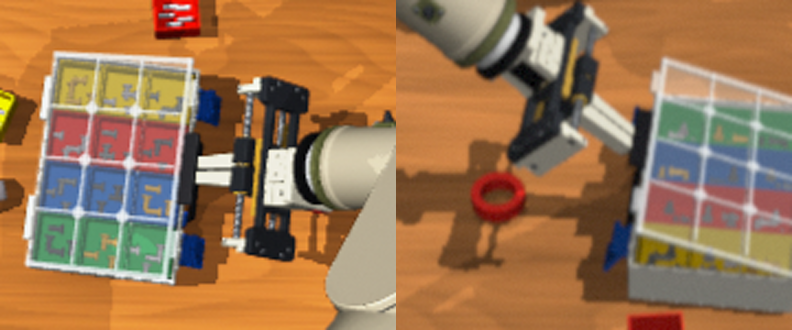

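The lid is lifting, at about 17°, and the lip is resting on the fingers. Continuing along the arc.

Call:
{"op": "move_arm", "data": {
  "series": [
    [0.07, 0, -0.03, 0, 0, 0, -1],
    [0.15, 0, -0.08, 0, 0, 0, -1],
    [0.24, 0, -0.11, 0, 0, 0, -1],
    [0.32, 0, -0.14, 0, 0, 0, -1],
    [0.41, 0, -0.17, 0, 0, 0, -1],
    [0.5, 0, -0.19, 0, 0, 0, -1],
    [0.59, 0, -0.21, 0, 0, 0, -1],
    [0.69, 0, -0.23, 0, 0, 0, -1]
  ]
}}

```text
t: 10.55
tool_pos: [0.5277, 0.0522, 0.1627]
orientation: [-1.849, -1.69, -0.766]
force: [0.0, -0.0, -1.8]
opening: 0.0005
```

Run:
```python
from h import *
arc([36,39,42,45,48,51,54,57,60,63])
```

```text
t 10.55 pos [0.5277 0.0522 0.1627] case [-59.7   0.8 162.7] F [ 0.  -0.  -1.8] open 0.0 q [-0.49  0.13  1.8   0.71  1.58 -0.54]
36 [-0.09  0.01  0.01]
39 [ 0.    0.01 -0.  ]
42 [ 0.09  0.01 -0.01]
45 [ 0.19  0.01 -0.02]
48 [ 0.28  0.01 -0.02]
51 [ 0.37  0.01 -0.01]
54 [0.47 0.01 0.  ]
57 [0.56 0.01 0.02]
60 [0.65 0.01 0.04]
63 [0.74 0.01 0.06]
```

Call:
{"op": "move_arm", "data": {
  "series": [
    [0.09, 0, -0.01, 0, 0, 0, -1],
    [0.19, 0, -0.02, 0, 0, 0, -1],
    [0.28, 0, -0.02, 0, 0, 0, -1],
    [0.37, 0, -0.01, 0, 0, 0, -1],
    [0.47, 0, 0, 0, 0, 0, -1],
    [0.56, 0, 0.02, 0, 0, 0, -1],
    [0.65, 0, 0.04, 0, 0, 0, -1],
    [0.74, 0, 0.06, 0, 0, 0, -1]
  ]
}}

```text
t: 11.35
tool_pos: [0.5328, 0.1088, 0.2106]
orientation: [-1.849, -1.69, -0.766]
force: [1.0, -0.2, -0.6]
opening: 0.0004
```

Run:
```python
from h import *
arc([60,63,66,69,72,75,78,81,84,87])
for n in("top","scene"):
    c=cam(n); f=c["frame"]
    b=f[180:330,245:425] if n=="top" else f[135:285,230:410]
    cv2.imwrite(f"pics/j_{n}.png",cv2.resize(b[:,:,::-1],None,fx=2.2,fy=2.2,interpolation=cv2.INTER_CUBIC))
a=[cv2.imread(f"pics/j_{n}.png") for n in("top","scene")]
cv2.imwrite("pics/j.png",np.hstack(a))
```

```text
t 11.35 pos [0.5328 0.1088 0.2106] case [ -2.9   1.4 210.6] F [ 1.  -0.2 -0.6] open 0.0 q [-0.4   0.04  1.81  0.74  1.58 -0.41]
60 [-0.09  0.01 -0.02]
63 [-0.    0.01  0.  ]
66 [0.09 0.02 0.03]
69 [0.17 0.02 0.07]
72 [0.26 0.02 0.1 ]
75 [0.34 0.02 0.15]
78 [0.42 0.02 0.2 ]
81 [0.5  0.02 0.25]
84 [0.57 0.02 0.3 ]
87 [0.64 0.02 0.36]
```

View pics/j.png

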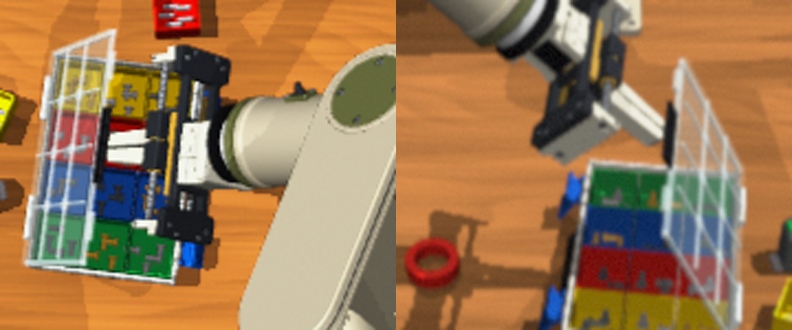

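The lid is at about 65° and still resting on the fingertip. I'll go on to near upright, then slowly past it.

Call:
{"op": "move_arm", "data": {
  "series": [
    [0.09, 0, 0.04, 0, 0, 0, -1],
    [0.16, 0, 0.08, 0, 0, 0, -1],
    [0.24, 0, 0.13, 0, 0, 0, -1],
    [0.31, 0, 0.18, 0, 0, 0, -1],
    [0.39, 0, 0.23, 0, 0, 0, -1],
    [0.46, 0, 0.29, 0, 0, 0, -1],
    [0.53, 0, 0.34, 0, 0, 0, -1],
    [0.6, 0, 0.4, 0, 0, 0, -1]
  ]
}}

```text
t: 12.25
tool_pos: [0.5392, 0.1793, 0.2244]
orientation: [-1.849, -1.69, -0.766]
force: [0.3, -0.6, 0.5]
opening: 0.0003
```

Run:
```python
from h import *
arc([84,87,90,93,96,99])
for n in("top","scene"):
    c=cam(n); f=c["frame"]
    b=f[180:330,205:385] if n=="top" else f[125:275,270:450]
    cv2.imwrite(f"pics/k_{n}.png",cv2.resize(b[:,:,::-1],None,fx=2.2,fy=2.2,interpolation=cv2.INTER_CUBIC))
a=[cv2.imread(f"pics/k_{n}.png") for n in("top","scene")]
cv2.imwrite("pics/k.png",np.hstack(a))
```

```text
t 12.25 pos [0.5392 0.1793 0.2244] case [ 67.9   2.2 224.4] F [ 0.3 -0.6  0.5] open 0.0 q [-0.26 -0.    1.82  0.77  1.52 -0.3 ]
84 [-0.03  0.02 -0.1 ]
87 [ 0.05  0.02 -0.04]
90 [0.11 0.02 0.02]
93 [0.18 0.02 0.09]
96 [0.24 0.03 0.16]
99 [0.3  0.03 0.24]
```

View pics/k.png

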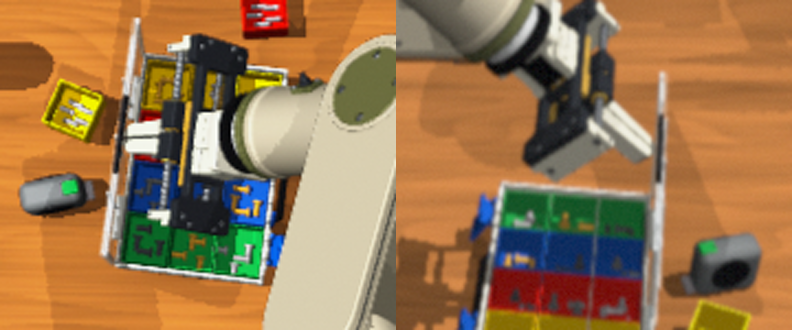

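The lid is nearly upright. Pushing it gently past vertical.

Call:
{"op": "move_arm", "data": {
  "series": [
    [0.03, 0, 0.03, 0, 0, 0, -1],
    [0.06, 0, 0.06, 0, 0, 0, -1],
    [0.09, 0, 0.09, 0, 0, 0, -1],
    [0.12, 0, 0.12, 0, 0, 0, -1],
    [0.15, 0, 0.15, 0, 0, 0, -1],
    [0.18, 0, 0.18, 0, 0, 0, -1],
    [0.2, 0, 0.2, 0, 0, 0, -1],
    [0.2, 0, 0.2, 0, 0, 0, -1]
  ]
}}

```text
t: 13.15
tool_pos: [0.5416, 0.207, 0.2244]
orientation: [-1.849, -1.69, -0.766]
force: [-0.1, 0.8, -0.1]
opening: 0.0003
```

Run:
```python
from h import *
state()
for n in("top","scene"):
    c=cam(n); f=c["frame"]
    b=f[180:330,205:385] if n=="top" else f[125:275,270:450]
    cv2.imwrite(f"pics/l_{n}.png",cv2.resize(b[:,:,::-1],None,fx=2.2,fy=2.2,interpolation=cv2.INTER_CUBIC))
a=[cv2.imread(f"pics/l_{n}.png") for n in("top","scene")]
cv2.imwrite("pics/l.png",np.hstack(a))
```

```text
t 13.15 pos [0.5416 0.207  0.2244] case [ 95.8   2.6 224.4] F [-0.1  0.8 -0.1] open 0.0 q [-0.21 -0.01  1.83  0.78  1.48 -0.26]
```

View pics/l.png

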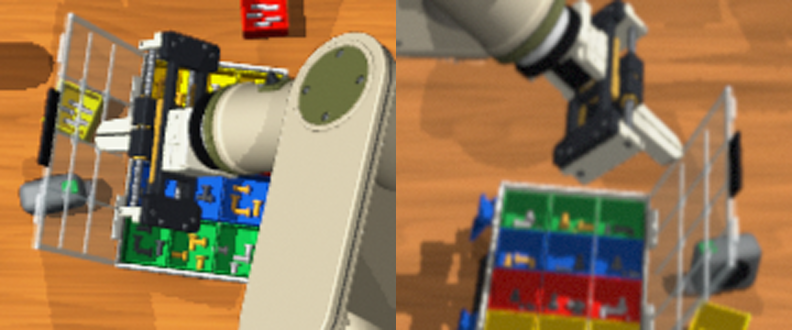

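The lid has dropped back to its stop, with the lip at (45,127) in the top crop, well clear of the fingertip. Retracting up and back.

Call:
{"op": "move_arm", "data": {
  "series": [
    [0, 0, -0.2, 0, 0, 0, -1],
    [0, 0, -0.5, 0, 0, 0, -1],
    [0, 0, -0.8, 0, 0, 0, -1],
    [0, 0, -1, 0, 0, 0, -1],
    [0, 0, -1, 0, 0, 0, -1],
    [0, 0, -1, 0, 0, 0, -1],
    [0, 0, -1, 0, 0, 0, -1]
  ]
}}

```text
t: 13.95
tool_pos: [0.5349, 0.1369, 0.2938]
orientation: [-1.849, -1.689, -0.764]
force: [-0.3, -0.5, -0.1]
opening: 0.0005
```

Call:
{"op": "move_arm", "data": {
  "series": [
    [-0.2, 0, -0.2, 0, 0, 0, -1],
    [-0.5, 0, -0.5, 0, 0, 0, -1],
    [-0.8, 0, -0.8, 0, 0, 0, -1],
    [-1, 0, -1, 0, 0, 0, -1],
    [-1, 0, -1, 0, 0, 0, -1],
    [-1, 0, -1, 0, 0, 0, -1],
    [-1, 0, -1, 0, 0, 0, -1]
  ]
}}

```text
t: 14.65
tool_pos: [0.5225, -0.0033, 0.2946]
orientation: [-1.847, -1.69, -0.765]
force: [0.7, -0.4, 0.4]
opening: 0.0004
```

Run:
```python
from h import *
state()
F=[]
for n in("top","scene"):
    f=cam(n)["frame"]; b=f[150:330,120:420] if n=="top" else f[125:355,220:540]
    F.append(cv2.resize(b[:,:,::-1],(400,300),interpolation=cv2.INTER_CUBIC)); cv2.imwrite(f"pics/m_{n}.png",f[:,:,::-1])
cv2.imwrite("pics/m.png",np.hstack(F))
# bystander check: colour centroids before/after, top view
a=cv2.imread("pics/a_top.png");b=cv2.imread("pics/m_top.png")
def cen(im,box,lo,hi):
    x0,y0,x1,y1=box; m=cv2.inRange(cv2.cvtColor(im,cv2.COLOR_BGR2HSV)[y0:y1,x0:x1],lo,hi); M=cv2.moments(m); return np.round([M['m10']/M['m00']+x0,M['m01']/M['m00']+y0],1)
for n,box,lo,hi in(("roll",(370,245,410,285),(0,220,150),(3,255,255)),("red",(305,165,345,205),(0,200,60),(6,255,255)),("driver",(495,295,550,325),(0,200,80),(6,255,255)),("mug",(120,270,170,322),(100,80,60),(115,255,255)),("can",(150,175,195,222),(50,60,20),(90,255,255)),("tape",(210,255,250,280),(60,150,100),(85,255,255)),("yellow",(220,212,256,248),(24,180,100),(34,255,255))):
    print(n,cen(a,box,lo,hi),cen(b,box,lo,hi))
```

```text
t 14.65 pos [ 0.5225 -0.0033  0.2946] case [-115.4    0.4  294.6] F [ 0.7 -0.4  0.4] open 0.0 q [-0.59  0.06  1.63  0.7   1.83 -0.44]
roll [390.4 265.5] [396.4 271. ]
red [324.7 184.1] [324.7 184. ]
driver [522.1 310.1] [529.9 311.4]
mug [144.9 294.6] [144.2 293.4]
can [181.5 208.6] [181.5 208.6]
tape [236.5 264.6] [237.9 264.4]
yellow [238.  229.3] [241.  228.9]
```

View pics/m.png

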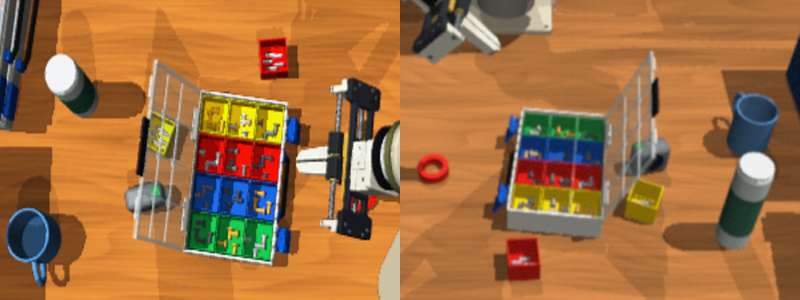

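The top view shows the lid open and both latches down. The roll and screwdriver centroids shifted, which I suspect is the arm covering them, so I'll check both in the scene view.

Run:
```python
import cv2,numpy as np
a=cv2.imread("pics/a_scene.png");b=cv2.imread("pics/m_scene.png")
def cen(im,box,lo,hi):
    x0,y0,x1,y1=box; m=cv2.inRange(cv2.cvtColor(im,cv2.COLOR_BGR2HSV)[y0:y1,x0:x1],lo,hi); M=cv2.moments(m); return np.round([M['m10']/M['m00']+x0,M['m01']/M['m00']+y0],1),int(M['m00']/255)
for n,box in(("roll",(220,230,272,280)),("driver",(90,205,145,235))):
    print(n,cen(a,box,(0,200,80),(6,255,255)),cen(b,box,(0,200,80),(6,255,255)))
for n in "ab": cv2.imwrite("pics/n.png",np.hstack([a[190:290,80:280],b[190:290,80:280]]))
```

```text
roll (array([246. , 253.8]), 367) (array([246.1, 253.9]), 360)
driver (array([117.2, 219.2]), 358) (array([117.1, 219.2]), 359)
```

View pics/n.png

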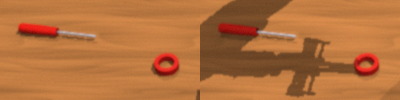

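The roll and screwdriver haven't moved (0.1 px in the scene view). The lid is open, the latches are down and the arm is clear, so I'm handing in.

Run:
```python
from h import *
state(); close_job();
```

```text
t 14.75 pos [ 0.5225 -0.0032  0.2949] case [-115.3    0.4  294.9] F [-0.4 -0.3 -0. ] open 0.0 q [-0.59  0.06  1.63  0.7   1.83 -0.44]
the job is handed in; nothing more can be done
```

The case is open and I handed the job in at t = 14.75 s. I pressed the near latch down, then the far one, with the closed fingertips; measured forces were about 5 to 8 N. Then I tilted the tool 45°, put the tips under the lip and followed the lid's arc past upright, with at most about 2 N measured. It dropped back to its stop by itself.

**Last checks:** The pictures show the lid leaning back open and both latches down. I judged both by eye and did not measure the angles. The arm was about 0.29 m up and touching nothing, with the force reading at zero within noise.

**Disagreements:**
- **Roll and screwdriver:** In the top view their colour centres appeared to shift by 6 to 8 px because the arm partly covered them. The unobstructed scene view showed them unmoved, within 0.1 px.
- **Yellow box and tape measure:** Their top-view centres shifted by 1 to 3 px. They are now seen through the open lid, and I did not check them in a second view. Nothing touched them.
- **Mug, red box and spray can:** These moved by no more than about 1.4 px in the top view.
- **Case position:** The two cameras disagreed by about 3 mm in y, so I used a value between them. The first contact heights matched.

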